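# Fetch the fitting lid from the rack and cover the pot

## Robot

A 6-joint arm with a two-finger parallel gripper is mounted at the origin on a cart in front of the work surface, level with it; the furniture and walls round the work are solid. World frame = base frame: x ahead of the robot, y to its left, z up, the work surface at z = 0. Lengths are in m, angles in rad, forces in N, time in s.
With the tool pointing down it reaches from about 0.3 to 0.875 m from the base axis. Payload 6.4 kg.
Tool frame: the origin (TCP) lies at the very end of the fingers, on their centre line; the grasp point (between the pads) lies 19 mm behind it; z points along the fingers, y is the line along which they close (so a half turn about z gives the same grasp; the last joint's range is limited). The gripper opens to 85 mm and grips with 20 to 120 N. Pads are 22 mm wide; open, the fingers measure 114 mm over their backs; the gripper's body (76 mm by 85 mm) begins 54 mm behind the grasp point. The pads swing forward as they close: fully open they stand 13 mm farther back than shut.
Start: joints at [1.131, 0.181, 1.607, -0, 1.354, -0.206], TCP at [0.133, 0.559, 0.201] pointing down, gripper open.
Joint ranges: [-2.99, 2.99], [-0.89, 2.07], [0.3, 2.58], [-1.14, 4.28], [0, 2.63], [-3.12, 3.12]. Speed limits (rad/s): [2.57, 2.57, 3.01, 3.14, 3.14, 3.14].

## Interface

Orientations are given as a unit quaternion [w, x, y, z].
In Python, from bench import ctrl, camera, calibration, order, outline_of gives the robot as it stands.
- The arm moves only by the tool move_arm, never from a script. Its argument "series" is a list that holds one entry, the list of rows, each a list of 5 numbers: the opening, from 0 (shut) to 1 (fully open), then the shift along the tool's x, y, z in mm, then the turn about the tool's z in rad. A call has exactly 10 rows; each row is the pose to reach, as a shift and turn from the pose commanded when the call began, along the tool's axes at that moment; what a row does not reach only later rows make up. A row lasts 1/12 s, in which the tool goes at most 41.7 mm and 7.16 degrees, less where a joint would pass 70% of its speed; a pose out of reach is approached as far as the arm can. A call with a gripper value outside its range is refused whole. The fingers move at their own pace and stop on an object; the grip force is fixed at half the most. Time passes only in rows, so rows that repeat a pose let the fingers close, or fill a call up. It gives the time, the measured TCP pose, the force, the opening and the grip force at its end, in the units of the state.
- ctrl.get_obs(): the state, without advancing time (a new reading comes with each control period).
- camera(name): name is "scene" or "top" or "wrist"; returns (picture, depth): 420x560x3 uint8, blue, green, red; 420x560 float32, m along the optical axis (not along the pixel's ray), 0 where there is no reading.
- calibration(name): a dict with "intrinsics" (3x3 intrinsics, pixels), "rvec" (rotation vector, rad) and "tvec" (3), from world to camera coordinates, as OpenCV has them. Camera axes: x right, y down, z forward; pixel columns grow to the right and rows downward; lengths in m; the calibration is good to about 2 mm. A picture is of the moment at which its call begins: read the wrist's pose just before it. calibration takes no time and is no camera call; for the wrist camera it gives the pose at the moment of the call.
- order.hand_in(): hands the job in; it is judged then, once.
Trained networks look in the newest picture that a camera, given by its name, has taken for a name from the list of things; names that differ only in an ending like _2 or _b are one class to them, and where a whole thing is asked for, a point or a joint stands for the part that bears it (a point fixed in the world has none). Each returns a list of dicts, best first, with "conf" (0 to 1); they miss things now and then, are a little off and sometimes report something else, mostly with a low value. They report only what shows in the picture. A call takes as long as a camera call.
- outline_of(target, camera): "region" (420x560 bool, what is visible of it) and "bbox" ([centre column, centre row, width, height] in pixels, round what is visible of it).
The state is a dict: "time_s": time; "q": joint angles; "dq": joint speeds; "joint_efforts": joint torques, N m; "eef_pos": TCP position; "eef_rot": TCP orientation; "wrist_force": force on the tool from outside, world axes, zero at the start; "torque": the same for the moment, N m; "opening": opening from 0.0 (shut) to 1.0 (fully open); "grasp_force": force on a finger pad.
Only numpy, scipy, OpenCV 4.12 (cv2) and the standard library are available. Lean on these libraries where they do the work, as an engineer would, in place of code of your own. Each camera call takes 0.05 s, during which the arm holds its last target. There are 200 camera calls.

## Task

Cover the steel pot on the hob with the lid that fits it: draw that lid up out of the rack by its rim, lay it down flat on the worktop with the knob up and let go, then take it by the knob and set it gently on the pot so that it sits down evenly in the rim. Leave the pot, the other lids and everything else where they are.

Things in the scene. Friction and masses are not known exactly. Their poses are not given: they have to be found in the camera images.
- lid_100_centre (a point): pressed-steel lid standing in a slot, 100 mm across; point at its centre, half-way through its 9 mm plate (4 mm flange 100 mm across, below it a 5 mm deep plug 84 mm across). Own z = lid axis, out of its top, about level at the start (it leans a few degrees). Black knob there, 32 mm across, gripped 15 to 34 mm above this point, thin stem below that
- lid_120_centre (a point): pressed-steel lid standing in a slot, 120 mm across; point at its centre, half-way through its 9 mm plate (4 mm flange 120 mm across, below it a 5 mm deep plug 104 mm across). Own z = lid axis, out of its top, about level at the start (it leans a few degrees). Black knob there, 32 mm across, gripped 15 to 34 mm above this point, thin stem below that
- lid_140_centre (a point): pressed-steel lid standing in a slot, 140 mm across; point at its centre, half-way through its 9 mm plate (4 mm flange 140 mm across, below it a 5 mm deep plug 124 mm across). Own z = lid axis, out of its top, about level at the start (it leans a few degrees). Black knob there, 32 mm across, gripped 15 to 34 mm above this point, thin stem below that; 0.16 to 0.3 kg
- lid_160_centre (a point): pressed-steel lid standing in a slot, 160 mm across; point at its centre, half-way through its 9 mm plate (4 mm flange 160 mm across, below it a 5 mm deep plug 144 mm across). Own z = lid axis, out of its top, about level at the start (it leans a few degrees). Black knob there, 32 mm across, gripped 15 to 34 mm above this point, thin stem below that
- lid_rack: bamboo rack, fixed, 98 (own x) by 216 (own y) by 62 mm high; origin under its centre. Four slots along its x, 12.5 mm wide, 52 mm apart along its y (at -78, -26, 26, 78), floors 22 mm up, a lid in each in any order, knobs to the rack's +y. Rims stand 108, 131, 153, 174 mm (100 to 160 mm lids) above the worktop; raised 50 mm, a lid is clear of its slot
- pot_rim (a point): small open steel pot on the near right hob plate; point at the centre of its mouth, level with the rim, 60 mm above its foot and 78 mm above the worktop. Mouth 130 mm across inside, 140 outside; black loop handles at its own +y and -y reach 104 mm from its axis, 9 mm below the rim. The fitting lid's plug goes inside the mouth with about 3 mm of play all round, its flange rests on the rim
- hob_plate (a point): centre of the top of the near right hob plate, a round black plate with a white ring, 240 mm across in all, that rises 18 mm from the worktop; fixed
- pepper_mill: brown pepper mill, 58 mm across, 150 mm high, standing; origin under it. Bystander
- dark_lid_jar: glass jar with a dark lid, 67 mm across, 120 mm high, standing; origin under it. Bystander
- sugar_jar: glass jar of white sugar with a red lid, 60 mm across, 90 mm high, standing; origin under it. Bystander
- garlic_bulb: garlic bulb, 56 mm across and high; origin under it. Bystander
- wooden_spoon: wooden spoon lying flat, 316 mm long along its own x, 54 mm wide, 14 mm high; origin under its middle. Bystander
- cabinet_corner (a point): lower front left corner of the wall cabinets over the back right of the worktop, 0.48 m up; from here they extend back (+x), right (-y) and up. Keep wrist and forearm clear of them; fixed

How it is judged:
On the way, in this order (a step that is already met when the one before it is completed fails the run):
1. the 140 mm lid, held upright by its rim, has been drawn up out of its slot (height (world z) of lid_140_centre above 0.13 m and angle between lid_140_centre's own z axis and vertical above 0.6 rad and contact force between the fingers and lid_140 above 0.5 N), for 0.1 s.
2. the 140 mm lid lies flat on the worktop, knob up, let go and at rest (height (world z) of lid_140_centre below 0.012 m and angle between lid_140_centre's own z axis and vertical below 0.08 rad and contact force between the fingers and lid_140 below 0.1 N and linear speed of lid_140 below 0.03 m/s), for 0.2 s.
3. the 140 mm lid is held level by its knob, clear of the worktop (height (world z) of lid_140_centre above 0.03 m and angle between lid_140_centre's own z axis and vertical below 0.35 rad and contact force between the fingers and lid_140 above 0.5 N), for 0.1 s.
At the end, for the whole second after the job is handed in: the 140 mm lid sits in the pot's rim (centres within 7 mm, centre of the lid's plate level with the rim: -4 to +2 mm, tilt under 0.05 rad), at rest; the pot is upright and within 30 mm of where it stood, the other lids within 20 mm and the bystanders within 30 mm of where they were (horizontal distance between lid_140_centre and pot_rim below 0.007 m and z of lid_140_centre in the frame of pot_rim between -0.004 and 0.002 m and angle between each of lid_140_centre, pot_rim's own z axis and vertical below 0.05 rad and linear speed of lid_140 below 0.02 m/s and distance of each of lid_100_centre, lid_120_centre, lid_160_centre from where it was at the start of the episode below 0.02 m and distance of each of pepper_mill, dark_lid_jar, sugar_jar, garlic_bulb, wooden_spoon, pot_rim from where it was at the start of the episode below 0.03 m); the robot touches nothing.
It fails at once if another lid is moved by more than 30 mm (distance of any of lid_100_centre, lid_120_centre, lid_160_centre from where it was at the start of the episode above 0.03 m).
It fails at once if a bystander is moved by more than 40 mm or the pot by more than 40 mm (distance of any of pepper_mill, dark_lid_jar, sugar_jar, garlic_bulb, wooden_spoon, pot_rim from where it was at the start of the episode above 0.04 m).
It fails at once if the lid is banged down on the pot (over 60 N) (contact force between lid_140 and pot above 60 N).
It also fails if it takes over 67 s, if anything falls off the work surface, if the arm or the gripper's body presses on something with over 40 N, if the wrist force passes 120 N, or if a joint passes its speed limit or range.

## Working session

There is one attempt and no reset: what is moved stays moved. The work goes in short steps, Python scripts to look and compute and a tool call to move; the robot and the scene stay as the last step left them, time stands still between calls to the robot, and variables do not carry over. Pictures are saved under pics/ and viewed, at most 10 in all, crops included, and the job is handed in when it is done.

Besides the shell and the picture viewer there is one more tool, called as name(argument=value, ...) on one line, values as JSON. move_arm: Moves the arm, as the interface text tells. Its arguments: {"type":"object","properties":{"series":{"type":"array","items":{"type":"array","items":{"type":"array","items":{"type":"number"}}}}},"required":["series"]}

```bash
mkdir -p pics; cat > h.py <<'E'
import numpy as np, cv2
from bench import ctrl, camera, calibration, order, outline_of
def cal(n):
    c=calibration(n); return np.array(c["intrinsics"]),cv2.Rodrigues(np.array(c["rvec"],float))[0],np.array(c["tvec"],float).ravel()
def cloud(d,c):
    K,R,t=c; v,u=np.mgrid[:420,:560]
    P=np.stack([(u-K[0,2])/K[0,0]*d,(v-K[1,2])/K[1,1]*d,d],-1)
    W=(P-t)@R; W[d<=0]=np.nan
    return W
E
cat > a.py <<'E'
from h import *
o=ctrl.get_obs(); print({k:np.round(v,3) for k,v in o.items()})
ims=[]
for n in ["scene","top"]:
    c=cal(n); im,d=camera(n); W=cloud(d,c); np.savez(n+"0.npz",im=im,d=d,W=W); ims.append(im)
    print(n,"cam at",np.round(-c[1].T@c[2],3))
    for t in ["lid_100_centre","lid_120_centre","lid_140_centre","lid_160_centre","lid_rack","pot_rim","pepper_mill","dark_lid_jar","sugar_jar","garlic_bulb","wooden_spoon"]:
        for r in outline_of(t,n)[:2]:
            p=W[r["region"]]; p=p[~np.isnan(p[:,0])]
            if len(p): print(t,round(r["conf"],2),np.round(r["bbox"]),"lo",np.round(np.percentile(p,3,0),3),"hi",np.round(np.percentile(p,97,0),3),"med",np.round(np.median(p,0),3))
    cv2.imwrite(f"pics/{n}0.png",im)
E
python3 a.py
```

```text
{'time_s': np.float64(0.0), 'q': array([ 1.131,  0.182,  1.608, -0.   ,  1.354, -0.206]), 'dq': array([ 0.001, -0.001,  0.001, -0.001,  0.001, -0.002]), 'joint_efforts': array([ 1.0000e-03, -4.4487e+01, -3.5134e+01, -0.0000e+00,  9.0000e-03,
       -0.0000e+00]), 'eef_pos': array([0.133, 0.559, 0.2  ]), 'eef_rot': array([-0.   ,  0.117,  0.993, -0.001]), 'wrist_force': array([-0.502,  0.813,  0.73 ]), 'torque': array([-0.024,  0.015, -0.001]), 'grasp_force': np.float64(0.0), 'opening': np.float64(0.999)}
scene cam at [-0.169 -0.955  1.266]
lid_120_centre 0.55 [356. 337.  22.  43.] lo [ 0.508 -0.357  0.024] hi [ 0.547 -0.255  0.128] med [ 0.533 -0.309  0.083]
lid_140_centre 0.65 [325. 344.  27.  46.] lo [ 0.423 -0.348  0.04 ] hi [ 0.448 -0.23   0.15 ] med [ 0.435 -0.296  0.1  ]
lid_160_centre 0.7 [311. 350.  24.  58.] lo [ 0.362 -0.347  0.028] hi [ 0.404 -0.208  0.168] med [ 0.387 -0.282  0.106]
lid_rack 0.7 [332. 354.  79.  57.] lo [ 0.354 -0.356  0.004] hi [ 0.558 -0.232  0.065] med [ 0.455 -0.331  0.037]
pot_rim 0.9 [250. 244.  63.  38.] lo [0.434 0.159 0.017] hi [0.586 0.297 0.079
[... 1406 characters left out ...]
.224  0.068] med [ 0.376 -0.263  0.043]
pot_rim 0.65 [219. 245.  48.  62.] lo [0.425 0.166 0.018] hi [0.585 0.29  0.08 ] med [0.521 0.229 0.03 ]
pepper_mill 0.8 [282. 198.  17.  35.] lo [ 0.621 -0.003  0.006] hi [0.658 0.045 0.142] med [0.633 0.024 0.074]
dark_lid_jar 0.96 [280. 277.  25.  35.] lo [0.349 0.032 0.02 ] hi [0.406 0.09  0.125] med [0.365 0.062 0.116]
sugar_jar 0.77 [316. 200.  19.  33.] lo [ 0.611 -0.119  0.007] hi [ 0.661 -0.066  0.096] med [ 0.625 -0.09   0.07 ]
garlic_bulb 0.61 [238. 294.  18.  17.] lo [0.345 0.166 0.018] hi [0.391 0.21  0.05 ] med [0.364 0.188 0.037]
wooden_spoon 0.73 [180. 245.  18.  78.] lo [0.438 0.332 0.003] hi [0.71  0.372 0.018] med [0.668 0.351 0.011]
```

```bash
sleep 1; ls pics
```

```text
scene0.png
top0.png
```

```bash
python3 - <<'E'
import cv2,numpy as np
im=cv2.imread("pics/top0.png"); cv2.imwrite("pics/top0c.png",cv2.resize(im[140:360,140:440],None,fx=2.6,fy=2.6,interpolation=cv2.INTER_CUBIC))
W=np.load("top0.npz")["W"]; im=np.load("top0.npz")["im"]
# lid 140: top rim points
from bench import outline_of
x=W[...,0];y=W[...,1];z=W[...,2]
for a,b in((.36,.41),(.415,.465),(.47,.51),(.51,.56)):
    m=(x>a)&(x<b)&(y>-.38)&(y<-.19)&(z>.07)
    p=W[m]; zt=np.nanmax(p[:,2]); q=p[p[:,2]>zt-.012]
    print(a,len(p),"zmax",zt.round(3),"rim x",np.percentile(q[:,0],[2,50,98]).round(3),"y",np.percentile(q[:,1],[2,50,98]).round(3), "all lo",p.min(0).round(3),"hi",p.max(0).round(3))
    cs=[np.median(p[abs(p[:,1]-yy)<.005],0).round(3) for yy in (-.33,-.28,-.23) if (abs(p[:,1]-yy)<.005).any()]; print(cs)
# pot: rim points
m=(z>.072)&(z<.085)&(x>.4)&(x<.62)&(y>.1)&(y<.36); p=W[m]
A=np.c_[2*p[:,:2],np.ones(len(p))]; s=np.linalg.lstsq(A,(p[:,:2]**2).sum(1),rcond=None)[0]
print("pot",s[:2],np.sqrt(s[2]+s[0]**2+s[1]**2),len(p),p.min(0),p.max(0))
m=(z>.055)&(z<.085)&(x>.38)&(x<.64)&(y>.08)&(y<.37); print("handles",W[m].min(0),W[m].max(0))
E
```

```text
0.36 998 zmax 0.177 rim x [0.385 0.395 0.402] y [-0.312 -0.277 -0.244] all lo [ 0.36  -0.355  0.07 ] hi [ 0.41  -0.198  0.177]
[array([ 0.383, -0.329,  0.111]), array([ 0.391, -0.279,  0.118]), array([ 0.402, -0.23 ,  0.117])]
0.415 447 zmax 0.16 rim x [0.434 0.441 0.446] y [-0.308 -0.281 -0.257] all lo [ 0.425 -0.353  0.071] hi [ 0.456 -0.215  0.16 ]
[array([ 0.431, -0.33 ,  0.116]), array([ 0.441, -0.28 ,  0.127]), array([ 0.451, -0.231,  0.098])]
0.47 176 zmax 0.111 rim x [0.479 0.488 0.494] y [-0.319 -0.295 -0.267] all lo [ 0.477 -0.34   0.07 ] hi [ 0.51  -0.242  0.111]
[array([ 0.481, -0.33 ,  0.082]), array([ 0.489, -0.28 ,  0.089])]
0.51 407 zmax 0.136 rim x [0.53  0.538 0.545] y [-0.332 -0.304 -0.279] all lo [ 0.51  -0.364  0.07 ] hi [ 0.553 -0.245  0.136]
[array([ 0.532, -0.331,  0.104]), array([ 0.542, -0.28 ,  0.099])]
pot [0.50703997 0.22745463] 0.07675134867031701 367 [0.40589745 0.15814311 0.07202601] [0.60955493 0.29549708 0.08497223]
handles [0.38261775 0.09108682 0.0550556 ] [0.6399403  0.29549708 0.08497223]
```

View pics/top0c.png

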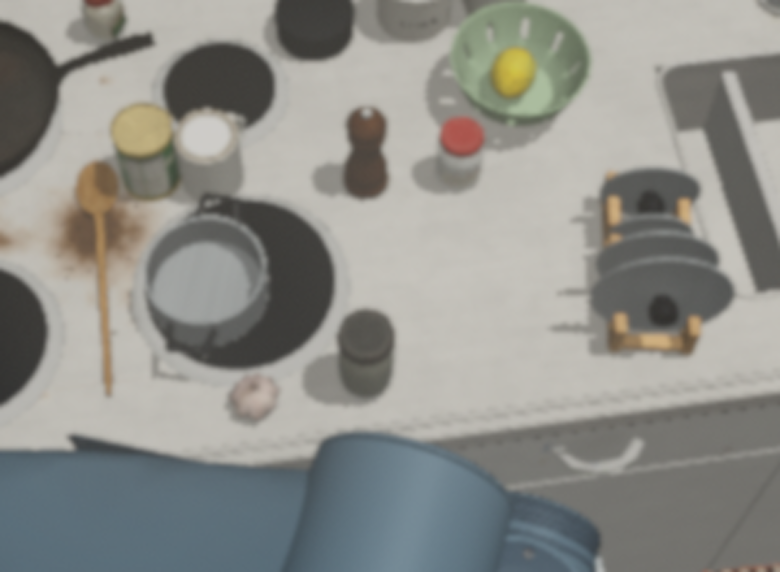

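View pics/scene0.png

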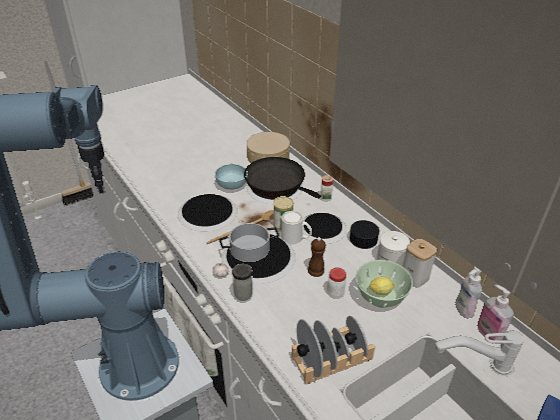

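```bash
python3 - <<'E'
import numpy as np,cv2
for n in("top","scene"):
    f=np.load(n+"0.npz"); W=f["W"]; im=f["im"]
    x,y,z=W[...,0],W[...,1],W[...,2]
    u=x+.2*(y+.283)*-1  # remove yaw
    m=(u>.425)&(u<.46)&(y>-.36)&(y<-.205)&(z>.085)
    p=W[m]; 
    for _ in range(4):
        A=np.c_[p[:,1]+.283,p[:,2]-.1,np.ones(len(p))]; s=np.linalg.lstsq(A,p[:,0],rcond=None)[0]; r=p[:,0]-A@s; p=p[abs(r)<max(2*r.std(),.003)]
    print(n,"plane x=",s.round(4),"rms",r.std().round(4),len(p),"y",np.percentile(p[:,1],[1,99]).round(3),"zmax",p[:,2].max().round(3))
    m=(z>.073)&(z<.083)&(abs(np.hypot(x-.507,y-.2275)-.07)<.02)
    p=W[m][:,:2]
    from scipy.optimize import least_squares
    c=least_squares(lambda c:np.hypot(*(p-c).T)-.0675,[.507,.2275],loss="soft_l1",f_scale=.003).x
    print("pot",c.round(4),len(p))
    m=(x>.58)&(x<.75)&(y>.15)&(y<.32)&(z>.03); print("mug",W[m].min(0).round(3),W[m].max(0).round(3))
    m=(abs(z-.47)<.06)&(x>.3); 
    if m.any(): q=W[m]; print("cab",q.min(0).round(3),q.max(0).round(3),len(q))
    m=(abs(z)<.006)&(y<-.05)&(y>-.15); print("front edge x",np.percentile(x[m],[0.5,5]).round(3))
E
```

```text
top plane x= [0.1891 0.0068 0.44  ] rms 0.0014 375 y [-0.349 -0.22 ] zmax 0.16
pot [0.5088 0.2274] 251
mug [0.581 0.163 0.03 ] [0.733 0.32  0.119]
cab [ 0.621 -0.705  0.41 ] [1.027 0.778 0.53 ] 13232
front edge x [-0.024  0.012]
scene plane x= [0.1846 0.0184 0.4376] rms 0.0012 373 y [-0.351 -0.222] zmax 0.156
pot [0.5067 0.2266] 176
mug [0.582 0.162 0.03 ] [0.732 0.32  0.12 ]
cab [ 0.416 -0.729  0.41 ] [1.025 2.098 0.53 ] 9218
front edge x [-0.146 -0.117]
```

move_arm(series=[[[0.4,0,0,-8,0],[0.4,0,40,-20,0],[0.4,0,20,-40,0],[0.4,0,0,-40,0.1],[0.4,0,-40,-40,0.2],[0.4,-20,-80,-40,0.3],[0.4,-50,-115,-40,0.4],[0.4,-80,-150,-40,0.5],[0.4,-110,-180,-40,0.6],[0.4,-140,-210,-40,0.7]]])

```text
time_s: 2.03
eef_pos: [0.214, 0.3326, 0.2418]
eef_rot: [0.0, 0.452, 0.892, 0.001]
wrist_force: [1.0, -0.2, 0.1]
opening: 0.398
grasp_force: 0.0
```

move_arm(series=[[[0.4,-38,-7,-5,0.08],[0.4,-79,-14,-5,0.16],[0.4,-120,-21,-5,0.24],[0.4,-161,-28,-5,0.32],[0.4,-202,-35,-5,0.4],[0.4,-243,-42,-5,0.48],[0.4,-284,-49,-5,0.56],[0.4,-325,-56,-5,0.64],[0.4,-362,-71,-5,0.73],[0.4,-400,-87,-5,0.818]]])

```text
time_s: 2.87
eef_pos: [0.3823, -0.0415, 0.247]
eef_rot: [0.001, 0.77, 0.639, 0.0]
wrist_force: [1.2, 1.9, -0.9]
opening: 0.4
grasp_force: 0.0
```

move_arm(series=[[[0.4,-34,15,0,0],[0.4,-69,31,0,0],[0.4,-104,47,0,0],[0.4,-139,63,0,0],[0.4,-174,79,0,0],[0.4,-204,93,10,0],[0.4,-222,101,20,0],[0.4,-228,104,30,0],[0.4,-228,104,35,0],[0.4,-228,104,35,0]]])

```text
time_s: 3.7
eef_pos: [0.4422, -0.281, 0.2096]
eef_rot: [-0.002, 0.768, 0.64, -0.0]
wrist_force: [0.2, -0.0, -0.4]
opening: 0.403
grasp_force: 0.0
```

```bash
python3 - <<'E'
from h import *
o=ctrl.get_obs(); print(o["eef_pos"].round(4),o["opening"])
c=cal("wrist"); im,d=camera("wrist"); W=cloud(d,c); print("cam",(-c[1].T@c[2]).round(3))
cv2.imwrite("pics/w1.png",im)
x,y,z=W[...,0],W[...,1],W[...,2]
u=x-.187*(y+.283)
for t in (-.31,-.284,-.26):
    m=(abs(y-t)<.008)&(u>.425)&(u<.46)&(z>.13)&(z<.165); p=W[m]; 
    if len(p): print(t,p[:,0].min().round(4),np.percentile(p[:,0],[5,50,95]).round(4),p[:,2].max().round(4),len(p))
m=(u>.425)&(u<.46)&(z>.09)&(z<.165)&(y>-.37)&(y<-.2)
if m.any(): print("y ext",y[m].min(),y[m].max())
K,R,t=c; q=K@(R@o["eef_pos"]+t); print("tcp px",q[:2]/q[2])
E
```

```text
[ 0.4422 -0.281   0.2096] 0.4030122589871147
cam [ 0.455 -0.209  0.383]
-0.31 0.4312 [0.4328 0.4369 0.4416] 0.1517 183
-0.284 0.4362 [0.4375 0.4418 0.4462] 0.1538 249
-0.26 0.4408 [0.442  0.4464 0.4513] 0.152 296
y ext -0.34397243105198777 -0.21717264623123417
tcp px [278.21297509 239.61089223]
```

View pics/w1.png

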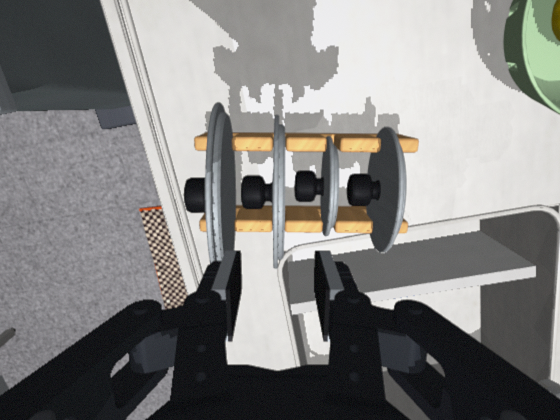

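move_arm(series=[[[0.4,-3,0,25,0],[0.4,-3,0,50,0],[0.4,-3,0,72,0],[0.4,-3,0,82,0],[0.4,-3,0,83,0],[0.1,-3,0,83,0],[0,-3,0,83,0],[0,-3,0,83,0],[0,-3,0,83,0],[0,-3,0,83,0]]])

```text
time_s: 4.58
eef_pos: [0.443, -0.2857, 0.1291]
eef_rot: [0.001, 0.768, 0.64, 0.0]
wrist_force: [-0.9, -0.3, 0.9]
opening: -0.001
grasp_force: 0.0
```

```bash
python3 - <<'E'
from h import *
o=ctrl.get_obs(); print(o["eef_pos"].round(4),o["opening"],o["grasp_force"])
im,d=camera("wrist"); 
im2,d2=camera("scene"); cv2.imwrite("pics/w2.png",np.hstack([im[60:400,130:430],cv2.resize(im2[270:410,250:410],None,fx=2.43,fy=2.43,interpolation=cv2.INTER_CUBIC)[:340]]))
E
```

```text
[ 0.443  -0.2857  0.1291] -0.0013970829933705382 0.0
```

View pics/w2.png

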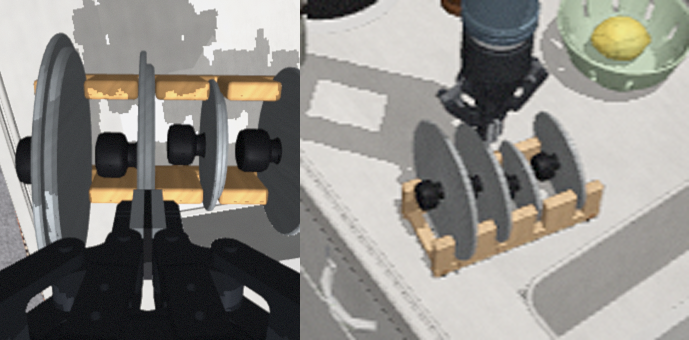

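```bash
python3 - <<'E'
from h import *
for n in("wrist","scene","top"):
    c=cal(n); im,d=camera(n); W=cloud(d,c); K,R,t=c
    for P in([.443,-.2857,.129],[.442,-.284,.1535],[.442+.187*.069,-.284+.069,.084],[.442-.187*.069,-.284-.069,.084]):
        q=K@(R@np.array(P)+t); q=q[:2]/q[2]; print(n,P,q.round(1),end=" ")
        i,j=np.round(q).astype(int)[::-1]
        if 0<=i<420 and 0<=j<560: print(W[i,j].round(3))
    x,y,z=W[...,0],W[...,1],W[...,2]; u=x-.187*(y+.283)
    for tt in (-.34,-.32,-.26,-.235):
        m=(abs(y-tt)<.006)&(u>.42)&(u<.465)&(z>.09)&(z<.17); p=u[m]
        if len(p): print(n,tt,"u",np.percentile(p,[3,50,97]).round(4),"z",np.percentile(z[m],[50,99]).round(4),len(p))
E
```

```text
wrist [0.443, -0.2857, 0.129] [278.8 240.1] [ 0.444 -0.279  0.144]
wrist [0.442, -0.284, 0.1535] [276.4 256.9] [ 0.444 -0.275  0.173]
wrist [0.454903, -0.21499999999999997, 0.084] [277.  106.7] [ 0.455 -0.216 -0.   ]
wrist [0.429097, -0.353, 0.084] [276.4 301.1] [ 0.443 -0.28   0.198]
wrist -0.26 u [0.4379 0.4419 0.4466] z [0.1411 0.1503] 473
wrist -0.235 u [0.4381 0.4423 0.4468] z [0.1225 0.1358] 448
scene [0.443, -0.2857, 0.129] [327.1 333.5] [ 0.436 -0.293  0.14 ]
scene [0.442, -0.284, 0.1535] [327.  327.5] [ 0.435 -0.292  0.168]
scene [0.454903, -0.21499999999999997, 0.084] [314.2 325.2] [ 0.451 -0.219  0.091]
scene [0.429097, -0.353, 0.084] [337.5 363.3] [ 0.452 -0.331  0.041]
scene -0.34 u [0.436  0.4383 0.4458] z [0.1137 0.1295] 33
scene -0.32 u [0.4359 0.4383 0.4457] z [0.1251 0.1472] 41
scene -0.26 u [0.4358 0.4384 0.4401] z [0.1166 0.1496] 30
scene -0.235 u [0.4354 0.4384 0.4401] z [0.1099 0.1289] 18
top [0.443, -0.2857, 0.129] [394.9 232.6] [ 0.437 -0.283  0.138]
top [0.442, -0.284, 0.1535] [395.9 228.7] [ 0.432 -0.278  0.171]
top [0.454903, -0.21499999999999997, 0.084] [368.  239.6] [ 0.094 -0.03   0.782]
top [0.429097, -0.353, 0.084] [415.3 241.3] [ 0.428 -0.35   0.089]
top -0.34 u [0.4359 0.4391 0.4443] z [0.1089 0.1314] 31
top -0.32 u [0.4372 0.4399 0.4434] z [0.1196 0.1471] 37
top -0.26 u [0.4357 0.4398 0.4423] z [0.1175 0.1519] 33
```

move_arm(series=[[[0,0,0,0,0],[0,0,0,-5,0],[0,0,0,-10,0],[0,0,0,-15,0],[0,0,0,-20,0],[0,0,0,-20,0],[0,0,0,-20,0],[0,0,0,-20,0],[0,0,0,-20,0],[0,0,0,-20,0]]])

```text
time_s: 5.67
eef_pos: [0.4423, -0.2851, 0.1478]
eef_rot: [-0.0, 0.768, 0.64, -0.0]
wrist_force: [-0.3, -0.1, -0.0]
opening: -0.0
grasp_force: 0.0
```

```bash
python3 - <<'E'
from h import *
o=ctrl.get_obs(); print({k:np.round(o[k],3) for k in("eef_pos","opening","grasp_force","wrist_force")})
for n in("wrist",):
    c=cal(n); im,d=camera(n); W=cloud(d,c)
    x,y,z=W[...,0],W[...,1],W[...,2]; u=x-.187*(y+.283)
    for tt in (-.26,-.235):
        m=(abs(y-tt)<.006)&(u>.42)&(u<.465)&(z>.09)&(z<.19); p=u[m]
        if len(p): print(n,tt,"u",np.percentile(p,[3,50,97]).round(4),"z",np.percentile(z[m],[50,99]).round(4),len(p))
E
```

```text
{'eef_pos': array([ 0.442, -0.285,  0.148]), 'opening': np.float64(-0.0), 'grasp_force': np.float64(0.0), 'wrist_force': array([-0.293, -0.077, -0.033])}
wrist -0.26 u [0.438  0.4419 0.4466] z [0.1408 0.1505] 377
wrist -0.235 u [0.4382 0.4424 0.4468] z [0.1225 0.1361] 361
```

```bash
python3 - <<'E'
from h import *
c=cal("wrist"); im,d=camera("wrist"); W=cloud(d,c)
cv2.imwrite("pics/w3.png",cv2.resize(im[180:330,200:360],None,fx=4,fy=4,interpolation=cv2.INTER_NEAREST))
for r in range(200,330,8): print(r,[tuple((W[r,k]*1000).round(0)) for k in (266,274,278,282,290)])
E
```

```text
200 [(np.float64(435.0), np.float64(-277.0), np.float64(89.0)), (np.float64(444.0), np.float64(-262.0), np.float64(149.0)), (np.float64(446.0), np.float64(-264.0), np.float64(140.0)), (np.float64(448.0), np.float64(-265.0), np.float64(141.0)), (np.float64(451.0), np.float64(-306.0), np.float64(1.0))]
208 [(np.float64(434.0), np.float64(-282.0), np.float64(92.0)), (np.float64(444.0), np.float64(-265.0), np.float64(150.0)), (np.float64(445.0), np.float64(-268.0), np.float64(142.0)), (np.float64(447.0), np.float64(-269.0), np.float64(142.0)), (np.float64(449.0), np.float64(-314.0), np.float64(1.0))]
216 [(np.float64(433.0), np.float64(-289.0), np.float64(91.0)), (np.float64(443.0), np.float64(-270.0), np.float64(151.0)), (np.float64(444.0), np.float64(-273.0), np.float64(143.0)), (np.float64(447.0), np.float64(-274.0), np.float64(142.0)), (np.float64(448.0), np.float64(-323.0), np.float64(1.0))]
224 [(np.float64(425.0), np.float64(-318.0), np.float64(25.0)), (np.float64(442.0), np.float64(-274.0), np.float64(151.0)), (np.float64(444.0), np.float64(-277.0), np.float64(144.0)), (np.float6
[... 3367 characters left out ...]
4(-283.0), np.float64(220.0)), (np.float64(448.0), np.float64(-275.0), np.float64(232.0))]
320 [(np.float64(441.0), np.float64(-273.0), np.float64(236.0)), (np.float64(440.0), np.float64(-288.0), np.float64(217.0)), (np.float64(441.0), np.float64(-289.0), np.float64(216.0)), (np.float64(443.0), np.float64(-286.0), np.float64(220.0)), (np.float64(448.0), np.float64(-275.0), np.float64(236.0))]
328 [(np.float64(441.0), np.float64(-273.0), np.float64(240.0)), (np.float64(439.0), np.float64(-292.0), np.float64(215.0)), (np.float64(441.0), np.float64(-291.0), np.float64(217.0)), (np.float64(443.0), np.float64(-288.0), np.float64(222.0)), (np.float64(448.0), np.float64(-274.0), np.float64(241.0))]
```

View pics/w3.png

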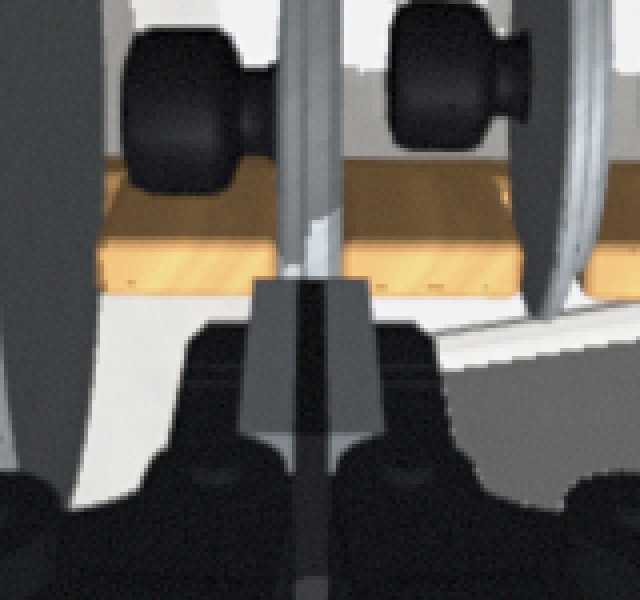

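move_arm(series=[[[0.3,0,0,0,0],[0.3,0,0,0,0],[0.3,0,0,0,0],[0.3,0,0,0,0],[0.3,0,0,0,0],[0.3,0,0,0,0],[0.3,0,0,0,0],[0.3,0,0,0,0],[0.3,0,0,0,0],[0.3,0,0,0,0]]])

```text
time_s: 6.6
eef_pos: [0.4425, -0.2852, 0.1481]
eef_rot: [-0.0, 0.768, 0.64, -0.0]
wrist_force: [0.2, -0.5, -0.4]
opening: 0.301
grasp_force: 0.0
```

```bash
python3 - <<'E'
from h import *
o=ctrl.get_obs(); print(o["eef_pos"].round(4),o["opening"])
c=cal("wrist"); im,d=camera("wrist"); W=cloud(d,c)
q=o["eef_rot"]; from scipy.spatial.transform import Rotation as Ro
R=Ro.from_quat([q[1],q[2],q[3],q[0]]).as_matrix()
T=(W.reshape(-1,3)-o["eef_pos"])@R  # tool frame
m=(T[:,2]<-.03)&(d.ravel()<.3)&(d.ravel()>0); T=T[m]*1000
for a in range(-60,61,6):
    b=T[(T[:,1]>=a)&(T[:,1]<a+6)]
    b=b[b[:,0]<14]
    if len(b): print(a,len(b),"z max",np.percentile(b[:,2],99).round(1),"x",np.percentile(b[:,0],[1,99]).round(0))
E
```

```text
[ 0.4425 -0.2852  0.1481] 0.30058508186587457
-60 1375 z max -101.4 x [10. 12.]
-54 2425 z max -89.2 x [-8. 12.]
-48 4977 z max -81.9 x [-9. 12.]
-42 2911 z max -77.5 x [-13.  13.]
-36 1604 z max -73.9 x [-12.  12.]
-30 873 z max -40.4 x [ 2. 12.]
-24 1076 z max -37.6 x [ 6. 13.]
-18 1775 z max -34.1 x [-11.  12.]
-12 1041 z max -103.4 x [ 8. 13.]
-6 1371 z max -105.1 x [ 9. 11.]
0 1360 z max -104.8 x [ 9. 11.]
6 871 z max -95.9 x [ 7. 13.]
12 1912 z max -34.3 x [-11.  12.]
18 1111 z max -38.3 x [ 6. 13.]
24 791 z max -42.0 x [-1. 12.]
30 1802 z max -74.6 x [-13.  12.]
36 3283 z max -77.8 x [-12.  13.]
42 4747 z max -82.0 x [-9. 12.]
48 2175 z max -91.5 x [ 9. 12.]
54 1293 z max -103.0 x [10. 12.]
60 57 z max -112.0 x [10. 12.]
```

move_arm(series=[[[0.3,0,0,15,0],[0.3,0,0,30,0],[0.3,0,0,42,0],[0.3,0,0,48,0],[0.3,0,0,48,0],[0,0,0,48,0],[0,0,0,48,0],[0,0,0,48,0],[0,0,0,48,0],[0,0,0,48,0]]])

```text
time_s: 7.48
eef_pos: [0.4428, -0.2855, 0.1006]
eef_rot: [0.001, 0.768, 0.64, 0.0]
wrist_force: [0.1, 0.1, -0.8]
opening: 0.082
grasp_force: 60.8
```

move_arm(series=[[[0,0,0,-4,0],[0,0,0,-12,0],[0,0,0,-22,0],[0,0,0,-34,0],[0,0,0,-48,0],[0,0,0,-62,0],[0,0,0,-76,0],[0,0,0,-86,0],[0,0,0,-90,0],[0,0,0,-90,0]]])

```text
time_s: 8.32
eef_pos: [0.443, -0.2858, 0.1918]
eef_rot: [0.001, 0.768, 0.64, 0.0]
wrist_force: [-0.3, 0.1, -1.6]
opening: 0.083
grasp_force: 60.6
```

```bash
cat > s.py <<'E'
from h import *
import sys
o=ctrl.get_obs(); print({k:np.round(o[k],3) for k in("eef_pos","eef_rot","opening","grasp_force")})
im,d=camera("scene"); im1,d1=camera("top")
def cr(i,b,s): return cv2.resize(i[b[1]:b[3],b[0]:b[2]],s,interpolation=cv2.INTER_CUBIC)
cv2.imwrite(sys.argv[1],np.hstack([cr(im,(220,200,420,400),(400,400)),cr(im1,(240,150,440,350),(400,400))]))
E
python3 s.py pics/l1.png
```

```text
{'eef_pos': array([ 0.443, -0.286,  0.192]), 'eef_rot': array([0.001, 0.768, 0.64 , 0.   ]), 'opening': np.float64(0.083), 'grasp_force': np.float64(60.608)}
```

View pics/l1.png

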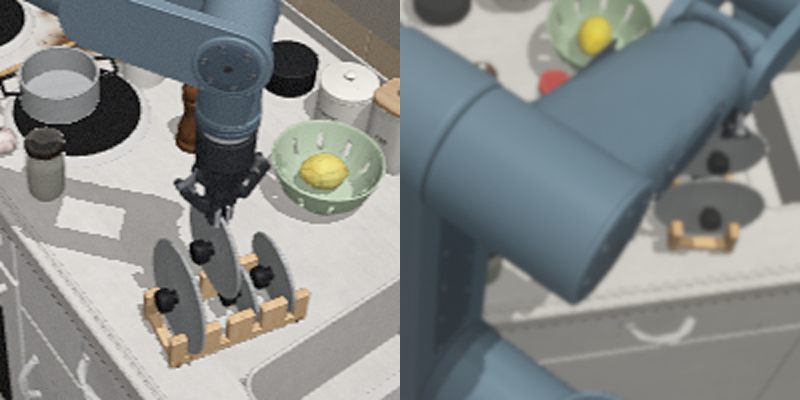

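move_arm(series=[[[0,20,0,0,0],[0,50,0,0,0],[0,85,0,0,0],[0,120,0,0,0],[0,155,-15,0,0],[0,178,-40,10,0],[0,189,-55,30,0],[0,189,-58,55,0],[0,189,-58,75,0],[0,189,-58,85,0]]])

```text
time_s: 9.25
eef_pos: [0.417, -0.0873, 0.102]
eef_rot: [-0.002, 0.768, 0.641, -0.001]
wrist_force: [0.4, 0.4, -1.9]
opening: 0.085
grasp_force: 60.6
```

```bash
python3 - <<'E'
from h import *
o=ctrl.get_obs(); print(o["eef_pos"].round(4),o["opening"],o["wrist_force"].round(2))
from scipy.spatial.transform import Rotation as Ro
q=o["eef_rot"]; Rt=Ro.from_quat([q[1],q[2],q[3],q[0]]).as_matrix()
for n in ("scene","wrist"):
    c=cal(n); im,d=camera(n); W=cloud(d,c)
    for r in outline_of("lid_140_centre",n)[:2]:
        p=W[r["region"]]; p=p[~np.isnan(p[:,0])]; T=(p-o["eef_pos"])@Rt*1000
        print(n,r["conf"],len(p),"z",np.percentile(p[:,2],[.5,2,50,98,99.5]).round(4),"T lo",np.percentile(T,2,0).round(1),"hi",np.percentile(T,98,0).round(1))
E
```

```text
[ 0.417  -0.0873  0.102 ] 0.08460956505398572 [ 0.41  0.41 -1.86]
scene 0.96 493 z [0.0141 0.0235 0.0922 0.1462 0.1518] T lo [-68.2 -34.1 -44.2] hi [63.3  2.8 78.5]
wrist 0.64 6536 z [0.0006 0.0852 0.1325 0.1552 0.156 ] T lo [-35.9 -32.5 -53.2] hi [61.7  4.4 16.9]
```

move_arm(series=[[[0,0,0,2,0],[0,0,0,4,0],[0,0,0,6,0],[0,0,0,8,0],[0,0,0,10,0],[0,0,0,12,0],[0,0,0,13,0],[0,0,0,14,0],[0,0,0,14,0],[0,0,0,14,0]]])

```text
time_s: 10.28
eef_pos: [0.4194, -0.0889, 0.091]
eef_rot: [-0.0, 0.768, 0.64, -0.0]
wrist_force: [-0.5, -0.3, -1.9]
opening: 0.084
grasp_force: 60.6
```

move_arm(series=[[[0,0,0,2,0],[0,0,0,4,0],[0,0,0,4,0],[0.17,0,1,4,0],[0.17,0,5,4,0],[0.17,0,10,4,0],[0.17,0,15,5,0],[0.17,0,20,6,0],[0.17,0,25,7,0],[0.17,0,30,8,0]]])

```text
time_s: 11.12
eef_pos: [0.4495, -0.0944, 0.0828]
eef_rot: [-0.0, 0.768, 0.64, -0.0]
wrist_force: [-0.5, -0.1, -0.7]
opening: 0.171
grasp_force: 0.1
```

```bash
cat > f.py <<'E'
from h import *
from scipy.spatial.transform import Rotation as Ro
o=ctrl.get_obs(); print({k:np.round(o[k],3) for k in("time_s","eef_pos","opening","grasp_force","wrist_force")})
q=o["eef_rot"]; Rt=Ro.from_quat([q[1],q[2],q[3],q[0]]).as_matrix()
for n in ("scene","wrist"):
    c=cal(n); im,d=camera(n); W=cloud(d,c)
    cv2.imwrite(f"pics/f_{n}.png",im)
    for r in outline_of("lid_140_centre",n)[:1]:
        p=W[r["region"]]; p=p[~np.isnan(p[:,0])]; T=(p-o["eef_pos"])@Rt*1000
        T=T[abs(T[:,0])<90]; T[:,2]=-T[:,2]-(-0)  # up
        s=None
        for _ in range(6):
            ce=T.mean(0); U,S,V=np.linalg.svd(T-ce,full_matrices=False); nn=V[2]; e=(T-ce)@nn; T=T[abs(e)<max(3,1.5*e.std())]
        print(n,round(r["conf"],2),len(T),"tilt of normal from vertical deg",np.degrees(np.arccos(abs(nn[2]))).round(1),"n",nn.round(2),"T lo",np.percentile(T,2,0).round(1),"hi",np.percentile(T,98,0).round(1),"world z",np.percentile(p[:,2],[1,99]).round(3))
E
python3 f.py
```

```text
{'time_s': np.float64(11.117), 'eef_pos': array([ 0.45 , -0.094,  0.083]), 'opening': np.float64(0.171), 'grasp_force': np.float64(0.098), 'wrist_force': array([-0.47 , -0.053, -0.733])}
scene 0.86 515 tilt of normal from vertical deg 74.7 n [ 0.   -0.96  0.26] T lo [-65.4 -34.3 -75. ] hi [60.2 -1.4 42.8] world z [0.007 0.128]
wrist 0.94 7898 tilt of normal from vertical deg 73.6 n [ 0.01 -0.96  0.28] T lo [-49.6 -27.4 -50.4] hi [64.   3.6 52.8] world z [0.012 0.136]
```

move_arm(series=[[[1,0,2,20,0],[1,0,2,30,0],[1,0,2,30,0],[1,0,2,30,0],[1,0,2,30,0],[1,0,6,32,0],[1,0,10,33,0],[1,0,14,34,0],[1,0,18,36,0],[1,0,22,38,0]]])

```text
time_s: 12.15
eef_pos: [0.4711, -0.0983, 0.0448]
eef_rot: [-0.0, 0.768, 0.64, 0.0]
wrist_force: [0.5, -0.5, 0.2]
opening: 1.0
grasp_force: 0.2
```

```bash
python3 f.py; python3 - <<'E'
import cv2,numpy as np
a=cv2.imread("pics/f_scene.png")[220:390,230:430]; b=cv2.imread("pics/f_wrist.png")
cv2.imwrite("pics/b1.png",np.hstack([cv2.resize(a,(400,340),interpolation=cv2.INTER_CUBIC),cv2.resize(b,(400,340))]))
E
```

```text
{'time_s': np.float64(12.15), 'eef_pos': array([ 0.471, -0.098,  0.045]), 'opening': np.float64(1.0), 'grasp_force': np.float64(0.235), 'wrist_force': array([ 0.454, -0.453,  0.244])}
scene 0.96 698 tilt of normal from vertical deg 47.7 n [-0.02 -0.74  0.67] T lo [-60.6 -52.  -39.1] hi [49.1 35.9 57.8] world z [0.001 0.108]
wrist 0.82 32617 tilt of normal from vertical deg 47.4 n [-0.02 -0.74  0.68] T lo [-60.  -45.3 -31.3] hi [64.  37.6 59.3] world z [0.009 0.105]
```

View pics/b1.png

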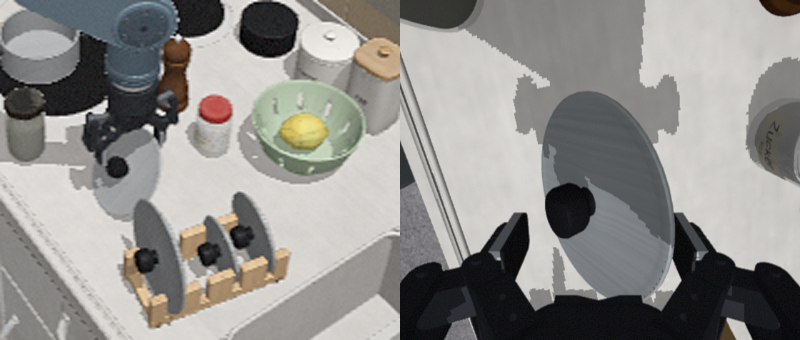

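move_arm(series=[[[1,0,3,0,0],[1,0,6,0,0],[1,0,9,-2,0],[1,0,9,-8,0],[1,0,9,-14,0],[1,0,9,-24,0],[1,0,9,-40,0],[1,0,9,-60,0],[1,0,9,-80,0],[1,0,9,-80,0]]])

```text
time_s: 13.18
eef_pos: [0.4822, -0.1011, 0.1302]
eef_rot: [0.004, 0.768, 0.64, 0.002]
wrist_force: [0.4, 0.2, 1.4]
opening: 1.002
grasp_force: 0.0
```

```bash
python3 f.py; python3 - <<'E'
import cv2,numpy as np
a=cv2.imread("pics/f_scene.png")[220:390,230:430]; b=cv2.imread("pics/f_wrist.png")
cv2.imwrite("pics/b2.png",np.hstack([cv2.resize(a,(400,340),interpolation=cv2.INTER_CUBIC),cv2.resize(b,(400,340))]))
E
```

```text
{'time_s': np.float64(13.183), 'eef_pos': array([ 0.482, -0.101,  0.13 ]), 'opening': np.float64(1.002), 'grasp_force': np.float64(0.0), 'wrist_force': array([0.386, 0.218, 1.426])}
scene 0.61 698 tilt of normal from vertical deg 0.7 n [-0.   -0.01 -1.  ] T lo [ -55.3  -60.3 -124.4] hi [  63.3   65.8 -118.1] world z [0.002 0.042]
wrist 0.96 17043 tilt of normal from vertical deg 0.5 n [ 0.   -0.01 -1.  ] T lo [ -60.6  -58.3 -122.4] hi [  64.2   67.  -118.8] world z [0.007 0.04 ]
```

View pics/b2.png

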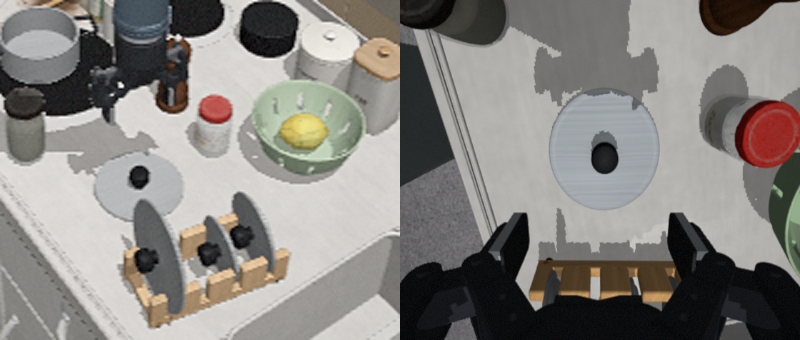

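```bash
cat > k.py <<'E'
from h import *
from scipy.spatial.transform import Rotation as Ro
from scipy.optimize import least_squares
o=ctrl.get_obs(); q=o["eef_rot"]; Rt=Ro.from_quat([q[1],q[2],q[3],q[0]]).as_matrix()
c=cal("wrist"); im,d=camera("wrist"); W=cloud(d,c); K,R,t=c
m=outline_of("lid_140_centre","wrist")[0]["region"]
cs=max(cv2.findContours(m.astype(np.uint8),0,1)[0],key=cv2.contourArea)[:,0].astype(float)
# ray-plane at z=.009
rays=np.c_[(cs[:,0]-K[0,2])/K[0,0],(cs[:,1]-K[1,2])/K[1,1],np.ones(len(cs))]@R; C=-R.T@t
P=C+rays*((.0075-C[2])/rays[:,2])[:,None]
f=least_squares(lambda v:np.hypot(*(P[:,:2]-v[:2]).T)-v[2],[.487,-.1,.07],loss="soft_l1",f_scale=.001).x
print("flange centre",f.round(4))
k=W[m]; z=k[:,2]; print("plate z",np.percentile(z,[10,50]).round(4)); 
k=k[(z>.030)]; kt=k[k[:,2]>np.percentile(k[:,2],60)]; print("knob",len(k),"top mean",kt.mean(0).round(4),"ext",k.min(0).round(4),k.max(0).round(4))
print("eef",o["eef_pos"].round(4),"dT mm",((np.r_[f[:2],0]-o["eef_pos"])@Rt*1000).round(1))
E
python3 k.py
```

```text
flange centre [ 0.4876 -0.1019  0.0694]
plate z [nan nan]
knob 1172 top mean [ 0.4875 -0.101   0.0402] ext [ 0.4718 -0.1172  0.0301] [ 0.5034 -0.0855  0.0417]
eef [ 0.4789 -0.0996  0.1247] dT mm [ -0.8   9.1 124.7]
```

move_arm(series=[[[0.6,-1,9,30,0],[0.6,-1,9,60,0],[0.6,-1,9,90,0],[0.6,-1,9,115,0],[0.6,-1,9,132,0],[0.6,-1,9,141,0],[0.6,-1,9,145,0],[0.6,-1,9,145,0],[0.6,-1,9,145,0],[0.6,-1,9,145,0]]])

```text
time_s: 14.32
eef_pos: [0.4892, -0.103, -0.0187]
eef_rot: [0.001, 0.768, 0.64, 0.0]
wrist_force: [-0.1, -0.3, -0.4]
opening: 0.598
grasp_force: 0.0
```

```bash
python3 - <<'E'
from h import *
from scipy.spatial.transform import Rotation as Ro
o=ctrl.get_obs(); print(o["eef_pos"].round(4),o["opening"],o["wrist_force"].round(1))
c=cal("wrist"); im,d=camera("wrist"); W=cloud(d,c)
q=o["eef_rot"]; R=Ro.from_quat([q[1],q[2],q[3],q[0]]).as_matrix()
T=((W.reshape(-1,3)-o["eef_pos"])@R*1000); ok=d.ravel()>0
# finger tips lateral y ~ +-25..35
for s in(-1,1):
    b=T[ok&(s*T[:,1]>22)&(s*T[:,1]<36)&(abs(T[:,0])<13)&(T[:,2]<-34)]; print(s,len(b),"tip z world",(o["eef_pos"][2]-np.percentile(b[:,2],99)/1000).round(4) if len(b) else None)
k=W.reshape(-1,3)[ok]; k=k[(np.hypot(k[:,0]-.4875,k[:,1]+.1015)<.02)&(k[:,2]>.03)&(k[:,2]<.045)]; print("knob",k.min(0).round(4),k.max(0).round(4))
E
```

```text
[ 0.4892 -0.103  -0.0187] 0.5978300041115722 [-0.1 -0.3 -0.4]
-1 3253 tip z world 0.018
1 3386 tip z world 0.0179
knob [ 0.4714 -0.1164  0.03  ] [ 0.5034 -0.0852  0.0418]
```

move_arm(series=[[[0,-1,-1,1,0],[0,-1,-1,1,0],[0,-1,-1,1,0],[0,-1,-1,1,0],[0,-1,-1,1,0],[0,-1,-1,1,0],[0,-1,-1,-5,0],[0,-1,-1,-15,0],[0,-1,-1,-27,0],[0,-1,-1,-40,0]]])

```text
time_s: 15.2
eef_pos: [0.4865, -0.103, 0.0208]
eef_rot: [-0.0, 0.768, 0.64, -0.0]
wrist_force: [0.7, -0.1, -1.7]
opening: 0.353
grasp_force: 59.4
```

move_arm(series=[[[0,0,0,-20,0],[0,0,0,-45,0],[0,10,-1,-70,0],[0,30,-3,-90,0],[0,60,-5,-100,0],[0,90,-8,-100,0],[0,120,-11,-100,0],[0,145,-13,-100,0],[0,155,-14,-100,0],[0,155,-14,-100,0]]])

```text
time_s: 16.03
eef_pos: [0.5008, 0.0538, 0.1206]
eef_rot: [-0.0, 0.767, 0.642, 0.0]
wrist_force: [1.1, -0.2, -1.3]
opening: 0.358
grasp_force: 59.5
```

```bash
cat > p.py <<'E'
from h import *
from scipy.spatial.transform import Rotation as Ro
from scipy.optimize import least_squares
o=ctrl.get_obs(); o=ctrl.get_obs(); q=o["eef_rot"]; Rt=Ro.from_quat([q[1],q[2],q[3],q[0]]).as_matrix()
c=cal("wrist"); im,d=camera("wrist"); W=cloud(d,c); K,R,t=c; C=-R.T@t
print("eef",o["eef_pos"].round(4),"open",round(o["opening"],3))
x,y,z=W[...,0],W[...,1],W[...,2]
rr=np.hypot(x-.508,y-.227)
m=(abs(z-.078)<.004)&(abs(rr-.0675)<.008); p=W[m][:,:2]
f=least_squares(lambda v:np.hypot(*(p-v).T)-.0675,[.508,.227],loss="soft_l1",f_scale=.002).x
ang=np.degrees(np.arctan2(*(p-f).T[::-1])); r=np.hypot(*(p-f).T)
print("pot depth fit",f.round(4),len(p),"z",np.median(z[m]).round(4),"r pct",np.percentile(r,[3,50,97]).round(4),"ang bins",np.histogram(ang,8,(-180,180))[0])
# lid in hand: outline -> plane of flange top
for rg in outline_of("lid_140_centre","wrist")[:1]:
    mm=rg["region"]; lz=np.nanmedian(z[mm]); print("lid",round(rg["conf"],2),mm.sum(),"z med",lz.round(4))
    cs=max(cv2.findContours(mm.astype(np.uint8),0,1)[0],key=cv2.contourArea)[:,0].astype(float)
    rays=np.c_[(cs[:,0]-K[0,2])/K[0,0],(cs[:,1]-K[1,2])/K[1,1],np.ones(len(cs))]@R
    P=(C+rays*((lz-.0005-C[2])/rays[:,2])[:,None])[:,:2]
    P=P[abs(np.hypot(*(P-o["eef_pos"][:2]).T)-.07)<.008]
    g=least_squares(lambda v:np.hypot(*(P-v).T)-.0697,o["eef_pos"][:2],loss="soft_l1",f_scale=.001).x
    a2=np.degrees(np.arctan2(*(P-g).T[::-1]))
    T=W[mm]; T=T[abs(T[:,2]-lz)<.006]; A=np.c_[T[:,:2]-o["eef_pos"][:2],np.ones(len(T))]; s=np.linalg.lstsq(A,T[:,2],rcond=None)[0]
    print("lid centre",g.round(4),len(P),np.histogram(a2,8,(-180,180))[0],"slope",s[:2].round(4),"z0",s[2].round(4))
    print("dT to pot mm",((np.r_[f-g,0])@Rt*1000).round(1))
cv2.imwrite("pics/p_last.png",im)
E
python3 p.py
```

```text
eef [0.5008 0.0538 0.1206] open 0.358
pot depth fit [0.5077 0.2268] 1691 z 0.0789 r pct [0.0654 0.0675 0.0693] ang bins [281 716 694   0   0   0   0   0]
lid 0.89 49898 z med 0.1501
lid centre [0.5008 0.0559] 576 [ 32  28  10  76  99 122 105 104] slope [-0.0016  0.0023] z0 0.15
dT to pot mm [ 1.694e+02 -2.340e+01  1.000e-01]
```

move_arm(series=[[[0,15,-2,0,0],[0,35,-5,0,0],[0,55,-8,0,0],[0,65,-9,0,0],[0,70,-10,0,0],[0,70,-10,0,0],[0,70,-10,0,0],[0,70,-10,0,0],[0,70,-10,0,0],[0,70,-10,0,0]]])

```text
time_s: 16.97
eef_pos: [0.504, 0.1217, 0.1201]
eef_rot: [0.0, 0.768, 0.64, -0.0]
wrist_force: [-0.0, -0.6, -2.2]
opening: 0.356
grasp_force: 59.5
```

```bash
python3 p.py
```

```text
eef [0.504  0.1217 0.1201] open 0.356
pot depth fit [0.5077 0.2277] 2346 z 0.0787 r pct [0.0654 0.0669 0.0695] ang bins [645   0  44 740 243   0   0 674]
lid 0.96 49822 z med 0.1496
lid centre [0.5039 0.1238] 577 [ 30  29   9  77  98 123 107 104] slope [-0.0018  0.0018] z0 0.1495
dT to pot mm [102.9 -15.   -0. ]
```

View pics/p_last.png

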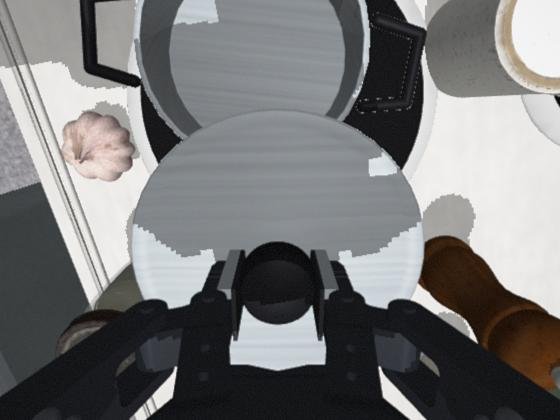

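move_arm(series=[[[0,15,-2,0,0],[0,40,-6,0,0],[0,65,-10,0,0],[0,85,-13,0,0],[0,98,-14,5,0],[0,103,-15,15,0],[0,103,-15,25,0],[0,103,-15,35,0],[0,103,-15,42,0],[0,103,-15,45,0]]])

```text
time_s: 17.9
eef_pos: [0.5064, 0.2251, 0.0728]
eef_rot: [-0.001, 0.769, 0.64, -0.002]
wrist_force: [-0.4, 0.6, -1.2]
opening: 0.355
grasp_force: 59.5
```

```bash
python3 - <<'E'
from h import *
from scipy.optimize import least_squares
o=ctrl.get_obs(); print(o["eef_pos"].round(4),o["wrist_force"].round(1))
c=cal("wrist"); im,d=camera("wrist"); W=cloud(d,c); K,R,t=c; C=-R.T@t
z=W[...,2]; mm=outline_of("lid_140_centre","wrist")[0]["region"]; lz=np.nanmedian(z[mm])
cs=max(cv2.findContours(mm.astype(np.uint8),0,1)[0],key=cv2.contourArea)[:,0].astype(float)
rays=np.c_[(cs[:,0]-K[0,2])/K[0,0],(cs[:,1]-K[1,2])/K[1,1],np.ones(len(cs))]@R
P=(C+rays*((lz-.0005-C[2])/rays[:,2])[:,None])[:,:2]; P=P[abs(np.hypot(*(P-o["eef_pos"][:2]).T)-.07)<.008]
g=least_squares(lambda v:np.hypot(*(P-v).T)-.0697,o["eef_pos"][:2],loss="soft_l1",f_scale=.001).x
print("lid",g.round(4),"z",lz.round(4))
E
```

```text
[0.5064 0.2251 0.0728] [-0.4  0.6 -1.2]
lid [0.5062 0.2273] z 0.1023
```

move_arm(series=[[[0,0,0,0,0],[0,0,0,4,0],[0,0,0,8,0],[0,0,0,12,0],[0,0,0,14,0],[0,0,0,15,0],[0,0,0,16,0],[0,0,0,17,0],[0,0,0,18,0],[0,0,0,18,0]]])

```text
time_s: 18.83
eef_pos: [0.5076, 0.2264, 0.057]
eef_rot: [-0.0, 0.768, 0.64, -0.0]
wrist_force: [-0.0, 0.1, -1.5]
opening: 0.352
grasp_force: 59.5
```

move_arm(series=[[[0,-1,0,0,0],[0,-1,0,0.5,0],[0,-1,0,1,0],[0,-1,0,1.5,0],[0,-1,0,2,0],[0,-1,0,2.5,0],[0,-1,0,3,0],[0,-1,0,3.5,0],[0,-1,0,4,0],[0,-1,0,4,0]]])

```text
time_s: 19.67
eef_pos: [0.5075, 0.2254, 0.0534]
eef_rot: [0.0, 0.768, 0.64, -0.0]
wrist_force: [-2.2, -0.8, 2.0]
opening: 0.355
grasp_force: 60.0
```

move_arm(series=[[[0,0,0,0.3,0],[0,0,0,0.6,0],[0,0,0,0.6,0],[0,0,0,0.6,0],[0,0,0,0.6,0],[0,0,0,0.6,0],[0,0,0,0.6,0],[0,0,0,0.6,0],[0,0,0,0.6,0],[0,0,0,0.6,0]]])

```text
time_s: 20.5
eef_pos: [0.5075, 0.2255, 0.0533]
eef_rot: [0.0, 0.768, 0.64, -0.0]
wrist_force: [-6.0, -2.0, 7.5]
opening: 0.359
grasp_force: 60.3
```

```bash
python3 p.py
```

```text
eef [0.5075 0.2255 0.0533] open 0.359
pot depth fit [0.5084 0.2212] 1377 z 0.0817 r pct [0.0556 0.0656 0.0756] ang bins [ 21  70  28  81 209 359 362 247]
lid 0.64 5287 z med 0.0113
lid centre [0.5075 0.2255] 0 [0 0 0 0 0 0 0 0] slope [0.0159 0.1371] z0 -0.0056
dT to pot mm [-4.1  1.7  0. ]
```

```bash
cat > r.py <<'E'
from h import *
o=ctrl.get_obs()
for n in ("wrist","scene"):
    c=cal(n); im,d=camera(n); W=cloud(d,c); x,y,z=W[...,0],W[...,1],W[...,2]
    r=np.hypot(x-.5076,y-.2275); m=(r>.022)&(r<.064)&(z>.06)&(z<.1); T=W[m]
    for _ in range(6):
        A=np.c_[T[:,0]-.5076,T[:,1]-.2275,np.ones(len(T))]; s=np.linalg.lstsq(A,T[:,2],rcond=None)[0]; e=T[:,2]-A@s; T=T[abs(e)<max(.0015,1.5*e.std())]
    print(n,"slope",s[:2].round(4),"z0",s[2].round(4),len(T),"rms",e.std().round(4))
    # edge: radial extents of points on lid plane
    e=z-(s[0]*(x-.5076)+s[1]*(y-.2275)+s[2]); m=(abs(e)<.003)&(r<.085)
    h=cv2.findContours(m.astype(np.uint8),0,1)[0]; k=max(h,key=cv2.contourArea)[:,0]; P=W[k[:,1],k[:,0],:2]; P=P[abs(np.hypot(P[:,0]-.5076,P[:,1]-.2275)-.07)<.006]
    from scipy.optimize import least_squares
    g=least_squares(lambda v:np.hypot(*(P-v).T)-.0695,[.5076,.2275],loss="soft_l1",f_scale=.001).x; print("  centre",g.round(4),len(P),np.histogram(np.degrees(np.arctan2(*(P-g).T[::-1])),8,(-180,180))[0])
    cv2.imwrite(f"pics/r_{n}.png",im)
E
python3 r.py
```

```text
wrist slope [-0.0004  0.0007] z0 0.0827 34741 rms 0.0006
  centre [0.5074 0.2276] 530 [ 27   0   0  73  99 122 105 104]
scene slope [ 0.     -0.0102] z0 0.0818 183 rms 0.001
  centre [0.5069 0.228 ] 77 [13 15 12 11  7  0  8 11]
```

move_arm(series=[[[0.36,0,0,-0.4,0],[0.45,0,0,-0.6,0],[0.55,0,0,-0.6,0],[0.65,0,0,-0.6,0],[0.65,0,0,-0.6,0],[0.65,0,0,-0.6,0],[0.65,0,0,-10,0],[0.65,0,0,-30,0],[0.65,0,0,-55,0],[0.65,0,0,-80,0]]])

```text
time_s: 21.53
eef_pos: [0.507, 0.2253, 0.1335]
eef_rot: [-0.0, 0.768, 0.64, -0.0]
wrist_force: [0.4, -0.2, -0.8]
opening: 0.655
grasp_force: 0.0
```

```bash
python3 r.py; python3 - <<'E'
import cv2,numpy as np
a=cv2.imread("pics/r_scene.png")[180:350,190:390]; b=cv2.imread("pics/r_wrist.png")
cv2.imwrite("pics/end.png",np.hstack([cv2.resize(a,(400,340),interpolation=cv2.INTER_CUBIC),cv2.resize(b,(400,340))]))
E
```

```text
wrist slope [-0.0005  0.0003] z0 0.0827 20577 rms 0.0006
  centre [0.5074 0.2278] 532 [55 68 50 72 67 79 69 72]
scene slope [-0.0001 -0.0034] z0 0.0824 248 rms 0.0011
  centre [0.5064 0.2272] 93 [12 18 15  9  8 10 10 11]
```

View pics/end.png

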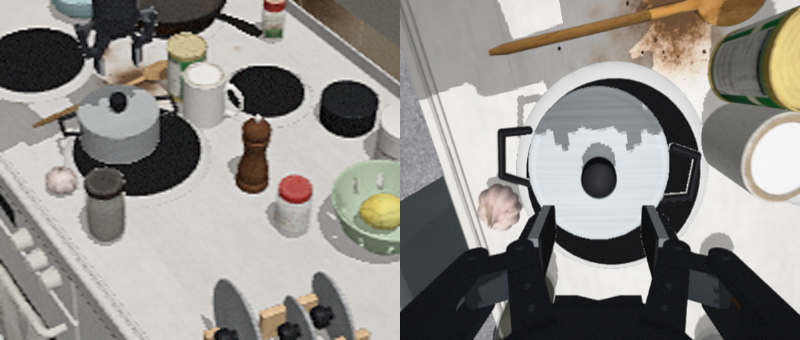

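The lid sits level on the pot, with its plate 4 mm above the measured rim and centred within about 1 mm. The gripper is clear and everything else is where it was, so I'm handing in.

```bash
python3 -c "
from bench import order
print(order.hand_in())"
```

```text
the job is handed in; nothing more can be done
None
```

The 140 mm lid is seated level on the pot, measured about 1 mm off centre, and the job was handed in at about 22 s; the hand-in call returned no verdict.

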